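Tidy the coffee table after game night

TASK

Stack the games on the dark wooden board: the wooden domino box lying flat along the middle of the board, the pack of cards flat on the middle of the box and pointing the same way as it, and the round tin upright on the middle of the cards. Stand the empty glass tumbler upright in the middle of the round cork coaster, setting it down gently rather than dropping it. Leave the remote control and the spectacles undisturbed where they lie among the things.

Things in the scene. Friction and masses are not known exactly. Their poses are not given: they have to be found in the camera images.
- dominobox_center (a point): loose closed domino box of pale wood, 150 mm long (along its own y), 58 mm wide (x), 36 mm high (z), with a browner sliding lid panel on top; about 0.3 kg; the point is its centre, half-way up (18 mm above its underside). It starts lying flat on the table.
- cardpack_center (a point): loose pack of playing cards in a closed stiff off-white card case with a grey framed back on top, 90 mm long (along its own y), 60 mm wide (x), 20 mm high (z); about 0.12 kg; the point is its centre, half-way up (10 mm above its underside). It starts lying flat on the table.
- tin_center (a point): loose small round closed metal tin, diameter 52 mm, 30 mm high, axis z upright; about 0.1 kg; the point is its centre, half-way up (15 mm). It starts upright on the table.
- tumbler_center (a point): loose empty clear glass tumbler, outer diameter 60 mm at the foot and 62 mm at the rim, 84 mm high, wall 4 mm, open end up, axis z upright; about 0.25 kg; the point is its centre, half-way up (42 mm). It starts upright on the table.
- board_top (a point): the dark wooden board, a flat slab 180 mm long (along its own y), 96 mm wide (x), 12 mm thick, which does not move; the point is the centre of its upper face, 12 mm above the table.
- coaster_top (a point): the round cork coaster, diameter 96 mm, 8 mm thick, which does not move; the point is the centre of its upper face, 8 mm above the table.
- remote: black remote control lying flat among the things, 160 mm long (its own x), 44 mm wide, 20 mm high with its buttons; origin at the centre of its underside. Leave it alone.
- spectacles: folded black spectacles among the things, about 125 mm long (its own x), 26 mm wide, 43 mm high, 0.04 kg; origin under their middle at table height. Leave them alone.
Not all that is in view belongs to the job. Leave any yellow look-alike of the part that bears tin_center alone. Leave any green look-alike of the part that bears cardpack_center alone.

How it is judged:
At the end, for the whole second after the job is handed in: Domino box on the board (centre within 15 mm, aligned 0.2 rad), cards on the box (12 mm, 0.25 rad), tin on the cards (12 mm), tumbler on the coaster (15 mm); each centred on what bears it, upright (0.12 rad), at resting height (5 mm), released and at rest (horizontal distance between dominobox_center and board_top below 0.015 m and z of dominobox_center in the frame of board_top between 0.013 and 0.023 m and angle between each of dominobox_center, cardpack_center, tin_center, tumbler_center's own z axis and vertical below 0.12 rad and linear speed of each of dominobox, cardpack, tin, tumbler below 0.02 m/s and angular speed of each of dominobox, cardpack, tin, tumbler below 0.2 rad/s and angle between the y axis of dominobox_center and the y axis of board_top, either way round below 0.2 rad and horizontal distance between cardpack_center and dominobox_center below 0.012 m and z of cardpack_center in the frame of dominobox_center between 0.023 and 0.033 m and angle between the y axis of cardpack_center and the y axis of dominobox_center, either way round below 0.25 rad and horizontal distance between tin_center and cardpack_center below 0.012 m and z of tin_center in the frame of cardpack_center between 0.02 and 0.03 m and horizontal distance between tumbler_center and coaster_top below 0.015 m and z of tumbler_center in the frame of coaster_top between 0.037 and 0.047 m); the robot touches nothing.
It fails at once if remote control: pushed more than 25 mm from the starting place or tipped over (distance of remote from where it was at the start of the episode above 0.025 m or angle between remote's own z axis and vertical above 0.5 rad).
It fails at once if spectacles: pushed more than 25 mm from the starting place or tipped over (distance of spectacles from where it was at the start of the episode above 0.025 m or angle between spectacles's own z axis and vertical above 0.5 rad).
It fails at once if the glass tumbler is dropped onto the coaster: let go with its foot more than 12 mm above the coaster's top (z of tumbler_center in the frame of coaster_top above 0.054 m and horizontal distance between tumbler_center and coaster_top below 0.06 m and contact force between the fingers and tumbler below 0.02 N).
It also fails if it takes over 106 s, if anything falls off the work surface, if the arm or the gripper's body presses on something with over 40 N, if the wrist force passes 120 N, or if a joint passes its speed limit or range.

ROBOT

A 7-joint arm with a two-finger parallel gripper is mounted at the origin on the work surface. World frame = base frame: x ahead of the robot, y to its left, z up, the work surface at z = 0. Lengths are in m, angles in rad, forces in N, time in s.
With the tool pointing down it reaches from about 0.35 to 0.9 m from the base axis. Payload 7.2 kg.
Tool frame: the origin (TCP) lies on the front face of the gripper's body, between the roots of the fingers; the fingertips stand 80 mm ahead of it and the grasp point (between the pads) lies 61 mm ahead of it; z points along the fingers, y is the line along which they close (so a half turn about z gives the same grasp; the last joint's range is limited). The gripper opens to 88 mm and grips with 3 to 60 N. Pads are 20 mm wide; open, the fingers measure 115 mm over their backs; the gripper's body (75 mm by 178 mm) begins 61 mm behind the grasp point.
Start: joints at [1.073, 0.411, -0.013, 1.596, 0.006, 1.134, -0.082], TCP at [0.26, -0.568, 0.303] pointing down, gripper open.
Joint ranges: [-2.95, 2.95], [-0.29, 1.99], [-1.47, 1.44], [0.14, 2.54], [-1.03, 4.17], [0.13, 1.85], [-2.86, 2.86]. Speed limits (rad/s): [2.39, 2.39, 3.01, 3.01, 3.14, 3.14, 3.14].

INTERFACE

Orientations are given as a 3x3 rotation matrix whose columns are the frame's x, y, z axes.
In Python, from rig import bot gives the robot as it stands.
- The arm moves only by the shell command python3 -m pendant 'ROWS' [FORCE]. ROWS is JSON, a list of rows, each a list of 3 entries, a list of its own where there are three numbers: the shift along the tool's x, y, z in m, then the turn, a rotation vector about the tool's x, y, z in rad, then the opening, from 0 (shut) to 1 (fully open). A call has 1 to 12 rows; each row shifts and turns the commanded pose from where the row before left it, along the tool's axes as they then stand; what a row does not reach is not made up. A row lasts 1/8 s, in which the tool goes at most 62.5 mm and 10.7 degrees, less where a joint would pass 70% of its speed; a pose out of reach is approached as far as the arm can. A call with a gripper value outside its range is refused whole. The fingers move at their own pace and stop on an object; FORCE is the grip in N (left out, the last holds). Time passes only in rows, so rows that do not move let the fingers close. It gives the time, the measured TCP pose, the force, the opening and the grip force at its end, in the units of the state.
- bot.read_state(): the state, without advancing time (a new reading comes with each control period).
- bot.get_image(name): name is "scene" or "top"; returns (picture, depth): 420x560x3 uint8, blue, green, red; 420x560 float32, m along the optical axis (not along the pixel's ray), 0 where there is no reading.
- bot.camera_model(name): a dict with "intrinsics" (3x3 intrinsics, pixels), "extrinsics" (4x4, takes a point from world to camera coordinates). Camera axes: x right, y down, z forward; pixel columns grow to the right and rows downward; lengths in m; the calibration is good to about 2 mm. A picture is of the moment at which its call begins. camera_model takes no time and is no camera call.
- bot.job_done(): hands the job in; it is judged then, once.
Trained networks look in the newest picture that a camera, given by its name, has taken for a name from the list of things; names that differ only in an ending like _2 or _b are one class to them, and where a whole thing is asked for, a point or a joint stands for the part that bears it (a point fixed in the world has none). Each returns a list of dicts, best first, with "score" (0 to 1); they miss things now and then, are a little off and sometimes report something else, mostly with a low value. They report only what shows in the picture. A call takes as long as a camera call. They do not tell look-alikes from the thing itself.
- bot.regions_of(camera, name): "pixels" (420x560 bool, what is visible of it) and "bbox" ([centre column, centre row, width, height] in pixels, round what is visible of it).
- bot.place_of(camera, name): "point" ([row, column] in pixels: a listed point, or the origin of a listed thing).
The state is a dict: "clock": time; "qpos": joint angles; "joint_velocities": joint speeds; "joint_torque": joint torques, N m; "ee_pos": TCP position; "eef_rot": TCP orientation; "contact_force": force on the tool from outside, world axes, zero at the start; "ft_torque": the same for the moment, N m; "grip_width": finger opening in m; "grip_force": force on a finger pad.
Only numpy, scipy, OpenCV 4.12 (cv2) and the standard library are available. Lean on these libraries where they do the work, as an engineer would, in place of code of your own. Each camera call takes 0.05 s, during which the arm holds its last target. There are 200 camera calls.

## Working session

There is one attempt and no reset: what is moved stays moved. The work goes in short steps, Python scripts to look and compute and a shell command to move; the robot and the scene stay as the last step left them, time stands still between calls to the robot, and variables do not carry over. Pictures are saved under pics/ and viewed, at most 14 in all, crops included, and the job is handed in when it is done.

```bash
mkdir -p pics; ls; python3 - <<'E'
from rig import bot
import cv2,numpy as np
for n in("scene","top"):
    im,d=bot.get_image(n); cv2.imwrite(f"pics/{n}0.png",im)
    m=bot.camera_model(n); E=np.array(m["extrinsics"]); print(n,np.round(m["intrinsics"],1).tolist(),np.round(-E[:3,:3].T@E[:3,3],3),np.round(E[:3,:3],3).tolist())
s=bot.read_state(); print(s["ee_pos"],np.round(s["eef_rot"],3),s["clock"],s["grip_width"])
E
```

```text
pics
scene [[476.9, 0.0, 281.3], [0.0, 476.9, 210.5], [0.0, 0.0, 1.0]] [ 0.76  -0.494  1.024] [[0.866, 0.501, -0.007], [0.426, -0.744, -0.515], [-0.263, 0.442, -0.857]]
top [[430.9, 0.0, 281.6], [0.0, 430.9, 212.6], [0.0, 0.0, 1.0]] [0.355 0.009 1.138] [[0.008, -1.0, 0.005], [-0.992, -0.009, -0.127], [0.127, -0.004, -0.992]]
[ 0.26027063 -0.5678778   0.30192198] [[ 0.909  0.417 -0.001]
 [ 0.417 -0.909  0.001]
 [-0.    -0.001 -1.   ]] 0.1 0.08820654404498306
```

View pics/top0.png

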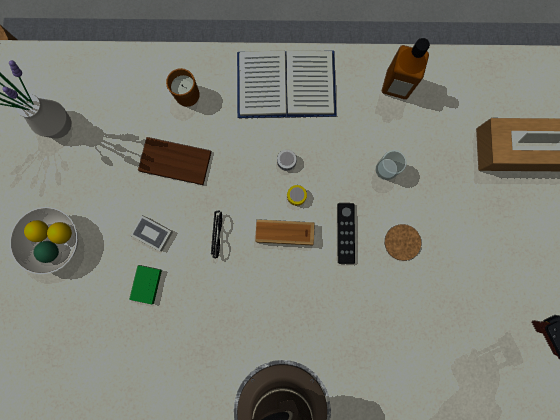

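View pics/scene0.png

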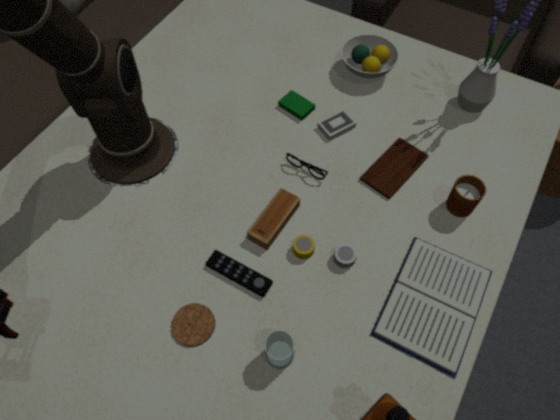

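Top view: board (175,160), grey card pack (152,233; the green one at (146,285) is the look-alike), grey tin (287,160; yellow look-alike at (297,195)), domino box (285,232), remote (346,233), tumbler (390,167), coaster (403,242), spectacles (217,234).

```bash
cat > h.py <<'E'
from rig import bot
import cv2,numpy as np
def cam(n):
    m=bot.camera_model(n); return np.array(m["intrinsics"]),np.array(m["extrinsics"])
def ray(n,uv,z):
    K,E=cam(n); uv=np.atleast_2d(uv); R=E[:3,:3]; c=-R.T@E[:3,3]
    d=np.c_[uv,np.ones(len(uv))]@np.linalg.inv(K).T@R
    return c+d*((z-c[2])/d[:,2])[:,None]
def cloud(n,D):
    K,E=cam(n); v,u=np.mgrid[:D.shape[0],:D.shape[1]]
    p=np.stack([(u-K[0,2])/K[0,0]*D,(v-K[1,2])/K[1,1]*D,D],-1)
    return (p-E[:3,3])@E[:3,:3]
def face(n,name,h,D,tol=.006):
    """per region: rect of points at top-face height h: centre, sizes, yaw of long side"""
    P=cloud(n,D)
    for r in bot.regions_of(n,name)[:3]:
        q=P[r["pixels"]]; z=q[:,2]; k=q[abs(z-h)<tol]
        if len(k)<5: print(n,name,"few",r["bbox"],r["score"],np.median(z)); continue
        (x,y),(a,b),t=cv2.minAreaRect(k[:,:2].astype(np.float32))
        if a<b: a,b,t=b,a,t+90
        t=(t+90)%180-90
        print(n,name,round(r["score"],2),np.round(r["bbox"]),"c",np.round([x,y],4),"mean",np.round(k.mean(0),4),"size",np.round([a,b],3),"longyaw",round(t,1))
E
python3 - <<'E'
from h import *
H=dict(dominobox_center=.036,cardpack_center=.02,tin_center=.03,tumbler_center=.084,board_top=.012,coaster_top=.008,remote=.018,spectacles=.03)
Z=dict(dominobox_center=.018,cardpack_center=.01,tin_center=.015,tumbler_center=.042,board_top=.012,coaster_top=.008,remote=0,spectacles=0)
for n in("top","scene"):
    im,D=bot.get_image(n)
    for k in H:
        if k[-4:]!="_top": face(n,k,H[k],D,.03 if k[0]=='s' else .006)
        for r in bot.place_of(n,k)[:3]: print("   ",n,k,"pt",round(r["score"],2),np.round(r["point"]),np.round(ray(n,r["point"][::-1],Z[k])[0],4))
# colour segmentation of board and coaster
for n,bb in(("top",{"board":(130,130,90,60,.012),"coaster":(378,218,50,50,.008)}),("scene",{"board":(355,135,80,68,.012),"coaster":(162,295,60,60,.008)})):
    im,D=bot.get_image(n)
    for k,(x,y,w,h,z) in bb.items():
        hsv=cv2.cvtColor(im[y:y+h,x:x+w],cv2.COLOR_BGR2HSV)
        m=(hsv[...,1]>90).astype(np.uint8)
        c=max(cv2.findContours(m,0,2)[0],key=cv2.contourArea).reshape(-1,2)+[x,y]
        p=ray(n,c.astype(float),z)[:,:2].astype(np.float32)
        print(n,k,cv2.minAreaRect(p))
E
```

```text
top dominobox_center 0.59 [286. 233.  61.  28.] c [ 0.4473 -0.0031] mean [ 0.4465 -0.0026  0.0348] size [0.149 0.058] longyaw 86.7
    top dominobox_center pt 0.82 [230. 282.] [0.4527 0.0028 0.018 ]
    top dominobox_center pt 0.6 [162. 284.] [6.329e-01 2.000e-04 1.800e-02]
top cardpack_center 0.78 [150. 232.  42.  35.] c [0.4422 0.3459] mean [0.4424 0.3453 0.0192] size [0.092 0.06 ] longyaw 63.0
    top cardpack_center pt 0.91 [232. 150.] [0.4444 0.349  0.01  ]
    top cardpack_center pt 0.81 [283. 145.] [0.3141 0.3563 0.01  ]
top tin_center 0.59 [285. 160.  20.  17.] c [ 0.6406 -0.0064] mean [ 0.6406 -0.0063  0.0288] size [0.049 0.049] longyaw 45.9
top tin_center 0.53 [297. 196.  20.  22.] c [ 0.5466 -0.0347] mean [ 0.5457 -0.0338  0.0289] size [0.049 0.047] longyaw 1.7
    top tin_center pt 0.89 [195. 296.] [ 0.5471 -0.0319  0.015 ]
    top tin_center pt 0.58 [160. 285.] [ 0.6394 -0.0019  0.015 ]
top tumbler_center 0.62 [391. 166.  31.  26.] c [ 0.6221 -0.275 ] mean [ 0.6193 -0.2733  0.0821] size [0.06  0.059] longyaw -0.2
    top tumbler_center pt 0.78 [168. 394.] [ 0.6142 -0.285
[... 2116 characters left out ...]
89 [273. 242.] [ 0.4507 -0.1587  0.    ]
scene spectacles 0.55 [305. 164.  36.  22.] c [0.4379 0.1813] mean [0.4435 0.173  0.0256] size [0.12  0.034] longyaw -4.4
    scene spectacles pt 0.65 [170. 303.] [0.4328 0.1714 0.    ]
top board ((0.637144148349762, 0.2931094467639923), (0.1803758144378662, 0.09519317001104355), 78.2872314453125)
top coaster ((0.42391785979270935, -0.3130401372909546), (0.09203804284334183, 0.09232557564973831), 88.72856140136719)
scene board ((0.6382472515106201, 0.2904852628707886), (0.17919418215751648, 0.09248490631580353), 78.00035858154297)
scene coaster ((0.42532527446746826, -0.31468892097473145), (0.09215182811021805, 0.0910923108458519), 29.927730560302734)
```

```bash
cat >> h.py <<'E'
from scipy.spatial.transform import Rotation as Ro
def go(x,y,z,yawdeg,N):
    """constant row, repeated N times, that brings the TCP to x,y,z, tool down, tool y at yawdeg (mod 180)"""
    s=bot.read_state(); R0=np.array(s["eef_rot"]); best=None
    for a in(yawdeg,yawdeg+180):
        a=np.radians(a); Y=np.array([np.cos(a),np.sin(a),0]); Z=np.array([0,0,-1.]); T=np.c_[np.cross(Y,Z),Y,Z]
        v=Ro.from_matrix(R0.T@T).as_rotvec()
        if best is None or np.linalg.norm(v)<np.linalg.norm(best): best=v
    r=best/N; S=sum(Ro.from_rotvec(r*k).as_matrix() for k in range(N))
    t=np.linalg.solve(S,R0.T@(np.array([x,y,z])-s["ee_pos"]))
    print("N",N,"shift",np.round(t,4),"turn",np.round(r,4),"|",np.round(s["ee_pos"],4),"t",round(s["clock"],2),"q7",round(s["qpos"][6],2),"grip",round(s["grip_width"],4),round(s["grip_force"],1),"F",np.round(s["contact_force"],1))
E
python3 -c "
from h import *
go(.447,-.003,.20,-3,12)"; python3 -m pendant '[[[0,0,0],[0,0,0],1]]'
```

```text
N 12 shift [ 0.0494 -0.0166  0.0086] turn [ 0.     -0.     -0.0907] | [ 0.2604 -0.5682  0.3026] t 1.7 q7 -0.08 grip 0.0877 0.0 F [0.4 0.3 0.4]
clock: 1.82
ee_pos: [0.2604, -0.5682, 0.3027]
eef_rot: [[0.909, 0.417, -0.0], [0.417, -0.909, -0.0], [-0.0, 0.0, -1.0]]
contact_force: [-0.1, 0.7, 0.5]
grip_width: 0.0885
grip_force: 0.0
```

```bash
python3 -m pendant '[[[0.0494,-0.0166,0.0086],[0,0,-0.0907],1],[[0.0494,-0.0166,0.0086],[0,0,-0.0907],1],[[0.0494,-0.0166,0.0086],[0,0,-0.0907],1],[[0.0494,-0.0166,0.0086],[0,0,-0.0907],1],[[0.0494,-0.0166,0.0086],[0,0,-0.0907],1],[[0.0494,-0.0166,0.0086],[0,0,-0.0907],1],[[0.0494,-0.0166,0.0086],[0,0,-0.0907],1],[[0.0494,-0.0166,0.0086],[0,0,-0.0907],1],[[0.0494,-0.0166,0.0086],[0,0,-0.0907],1],[[0.0494,-0.0166,0.0086],[0,0,-0.0907],1],[[0.0494,-0.0166,0.0086],[0,0,-0.0907],1],[[0.0494,-0.0166,0.0086],[0,0,-0.0907],1]]'; python3 -m pendant '[[[0,0,0],[0,0,0],1],[[0,0,0],[0,0,0],1]]' >/dev/null; python3 -c "
from h import *
go(.447,-.003,.087,-3,4)"
```

```text
clock: 3.32
ee_pos: [0.4465, -0.0012, 0.1995]
eef_rot: [[0.05, 0.999, 0.001], [0.999, -0.05, 0.0], [0.0, 0.001, -1.0]]
contact_force: [0.6, -0.2, -0.1]
grip_width: 0.0877
grip_force: 0.0
N 4 shift [0.0001 0.0001 0.0282] turn [ 0.0001  0.0001 -0.0002] | [ 0.4468 -0.0034  0.1996] t 3.58 q7 -0.34 grip 0.0879 0.0 F [0.1 0.4 0.4]
```

```bash
python3 -m pendant '[[[0,0,0.0375],[0,0,0],0.9],[[0,0,0.0375],[0,0,0],0.9],[[0,0,0.025],[0,0,0],0.9],[[0,0,0.0125],[0,0,0],0.9],[[0,0,0],[0,0,0],0.9],[[0,0,0],[0,0,0],0],[[0,0,0],[0,0,0],0],[[0,0,0],[0,0,0],0],[[0,0,0],[0,0,0],0],[[0,0,0],[0,0,0],0],[[0,0,0],[0,0,0],0]]' 25;  python3 -m pendant '[[[0,0,-0.02],[0,0,0],0],[[0,0,-0.04],[0,0,0],0],[[0,0,-0.04],[0,0,0],0],[[0,0,0],[0,0,0],0]]'; python3 -c "
from h import *
go(.6377,.292,.18,-11.9,10)"
```

```text
clock: 4.95
ee_pos: [0.4471, -0.0029, 0.0877]
eef_rot: [[0.053, 0.999, 0.002], [0.999, -0.053, -0.0], [-0.0, 0.002, -1.0]]
contact_force: [0.4, -1.5, 5.9]
grip_width: 0.0581
grip_force: 25.0
clock: 5.45
ee_pos: [0.4477, -0.0029, 0.1891]
eef_rot: [[0.053, 0.999, 0.005], [0.999, -0.053, -0.001], [-0.0, 0.005, -1.0]]
contact_force: [-0.1, -0.3, -4.1]
grip_width: 0.0577
grip_force: 25.0
N 10 shift [0.0316 0.0153 0.0009] turn [ 0.0005 -0.      0.0155] | [ 0.4477 -0.0029  0.1891] t 5.45 q7 -0.36 grip 0.0577 25.0 F [-0.1 -0.3 -4.1]
```

```bash
python3 -m pendant '[[[0.0316,0.0153,0],[0,0,0.0155],0],[[0.0316,0.0153,0],[0,0,0.0155],0],[[0.0316,0.0153,0],[0,0,0.0155],0],[[0.0316,0.0153,0],[0,0,0.0155],0],[[0.0316,0.0153,0],[0,0,0.0155],0],[[0.0316,0.0153,0],[0,0,0.0155],0],[[0.0316,0.0153,0],[0,0,0.0155],0],[[0.0316,0.0153,0],[0,0,0.0155],0],[[0.0316,0.0153,0],[0,0,0.0155],0],[[0.0316,0.0153,0],[0,0,0.0155],0],[[0,0,0],[0,0,0],0],[[0,0,0],[0,0,0],0]]' >/dev/null; python3 -c "
from h import *
go(.6377,.292,.1005,-11.9,4)"
```

```text
N 4 shift [0.0004 0.0005 0.021 ] turn [-0.0006  0.0007  0.0001] | [0.6357 0.291  0.1845] t 6.95 q7 -0.94 grip 0.0578 25.0 F [ 0.4 -0.4 -2.9]
```

Lower, release slowly, and rise.

```bash
python3 -m pendant '[[[0.001,0.002,0.035],[0,0,0],0],[[0.001,0,0.03],[0,0,0],0],[[0,0,0.011],[0,0,0],0],[[0,0,0.006],[0,0,0],0],[[0,0,0.002],[0,0,0],0],[[0,0,0],[0,0,0],0],[[0,0,0],[0,0,0],0.9],[[0,0,0],[0,0,0],0.9],[[0,0,0],[0,0,0],0.9]]';  python3 -m pendant '[[[0,0,-0.01],[0,0,0],0.95],[[0,0,-0.04],[0,0,0],1],[[0,0,-0.04],[0,0,0],1],[[0,0,0],[0,0,0],1]]'>/dev/null; python3 -c "
from h import *
go(.4422,.3466,.18,-27,8)"
```

```text
clock: 8.07
ee_pos: [0.6394, 0.2935, 0.1035]
eef_rot: [[0.206, 0.979, 0.001], [0.979, -0.206, 0.0], [0.001, 0.001, -1.0]]
contact_force: [0.2, 0.5, -0.1]
grip_width: 0.0782
grip_force: 0.0
N 8 shift [-0.0017 -0.0257  0.0022] turn [ 0.0006 -0.0007  0.0329] | [0.6407 0.2946 0.1979] t 8.57 q7 -0.93 grip 0.0876 0.0 F [ 0.3  0.  -0.1]
```

```bash
python3 -m pendant '[[[-0.0017,-0.0257,0.0022],[0,0,0.0329],1],[[-0.0017,-0.0257,0.0022],[0,0,0.0329],1],[[-0.0017,-0.0257,0.0022],[0,0,0.0329],1],[[-0.0017,-0.0257,0.0022],[0,0,0.0329],1],[[-0.0017,-0.0257,0.0022],[0,0,0.0329],1],[[-0.0017,-0.0257,0.0022],[0,0,0.0329],1],[[-0.0017,-0.0257,0.0022],[0,0,0.0329],1],[[-0.0017,-0.0257,0.0022],[0,0,0.0329],1],[[0,0,0],[0,0,0],1],[[0,0,0],[0,0,0],1]]'>/dev/null; python3 -c "
from h import *
go(.4422,.3466,.084,-27,4)
im,D=bot.get_image('scene');face('scene','dominobox_center',.048,D)
im,D=bot.get_image('top');face('top','dominobox_center',.048,D); face('top','cardpack_center',.02,D)"
```

```text
N 4 shift [0.0004 0.0001 0.0228] turn [0.0002 0.     0.0002] | [0.4412 0.3451 0.1753] t 9.82 q7 -1.45 grip 0.0882 0.0 F [-0.4  0.3 -0. ]
scene dominobox_center 0.68 [398. 162.  55.  55.] c [0.6393 0.2931] mean [0.6394 0.2897 0.0481] size [0.155 0.057] longyaw 78.9
top dominobox_center 0.7 [171. 157.  66.  37.] c [0.6387 0.2941] mean [0.6381 0.2933 0.0471] size [0.151 0.059] longyaw 78.8
top dominobox_center few [346.2, 231.9, 21.3, 59.9] 0.39 0.01633799178518538
top cardpack_center 0.95 [155. 234.  33.  34.] c [0.4381 0.3375] mean [0.438  0.3365 0.0192] size [0.071 0.06 ] longyaw 63.3
```

```bash
python3 -m pendant '[[[0.0017,0,0.03],[0,0,0],1],[[0,0,0.03],[0,0,0],1],[[0,0,0.02],[0,0,0],1],[[0,0,0.011],[0,0,0],1],[[0,0,0],[0,0,0],1],[[0,0,0],[0,0,0],0],[[0,0,0],[0,0,0],0],[[0,0,0],[0,0,0],0],[[0,0,0],[0,0,0],0],[[0,0,0],[0,0,0],0],[[0,0,0],[0,0,0],0]]' 20;  python3 -m pendant '[[[0,0,-0.02],[0,0,0],0],[[0,0,-0.04],[0,0,0],0],[[0,0,-0.05],[0,0,0],0],[[0,0,0],[0,0,0],0]]'; python3 -c "
from h import *
go(.639,.2935,.2,-11.5,8)"
```

```text
clock: 11.45
ee_pos: [0.4416, 0.3472, 0.085]
eef_rot: [[0.454, 0.891, 0.001], [0.891, -0.454, 0.0], [0.001, 0.001, -1.0]]
contact_force: [1.4, -0.5, 5.6]
grip_width: 0.06
grip_force: 20.0
clock: 11.95
ee_pos: [0.4422, 0.3484, 0.1978]
eef_rot: [[0.454, 0.891, 0.005], [0.891, -0.454, 0.004], [0.006, 0.003, -1.0]]
contact_force: [-0.3, 0.1, -1.4]
grip_width: 0.0596
grip_force: 20.0
N 8 shift [ 0.0021  0.0255 -0.0002] turn [ 0.0004 -0.0007 -0.0338] | [0.4422 0.3484 0.1978] t 11.95 q7 -1.44 grip 0.0596 20.0 F [-0.3  0.1 -1.4]
```

```bash
python3 -m pendant '[[[0.0021,0.0255,0],[0,0,-0.0338],0],[[0.0021,0.0255,0],[0,0,-0.0338],0],[[0.0021,0.0255,0],[0,0,-0.0338],0],[[0.0021,0.0255,0],[0,0,-0.0338],0],[[0.0021,0.0255,0],[0,0,-0.0338],0],[[0.0021,0.0255,0],[0,0,-0.0338],0],[[0.0021,0.0255,0],[0,0,-0.0338],0],[[0.0021,0.0255,0],[0,0,-0.0338],0],[[0,0,0],[0,0,0],0],[[0,0,0],[0,0,0],0],[[0,0,0],[0,0,0],0]]' >/dev/null; python3 -c "
from h import *
go(.639,.2935,.133,-11.5,4)"
```

```text
N 4 shift [0.0002 0.0006 0.0152] turn [-0.0002  0.0001  0.0004] | [0.6366 0.2932 0.194 ] t 13.32 q7 -0.93 grip 0.0597 20.0 F [-0.6 -0.4 -2.3]
```

```bash
python3 -m pendant '[[[0.001,0.001,0.022],[0,0,0],0],[[0,0.001,0.022],[0,0,0],0],[[0,0,0.01],[0,0,0],0],[[0,0,0.005],[0,0,0],0],[[0,0,0.002],[0,0,0],0],[[0,0,0],[0,0,0],0],[[0,0,0],[0,0,0],0]]'; python3 -c "
from h import *
go(.639,.2935,.133,-11.5,1)"
```

```text
clock: 14.2
ee_pos: [0.6402, 0.2933, 0.134]
eef_rot: [[0.199, 0.98, 0.001], [0.98, -0.199, 0.0], [0.001, 0.001, -1.0]]
contact_force: [0.2, -0.2, -0.9]
grip_width: 0.0599
grip_force: 20.0
N 1 shift [-0.     -0.0013  0.001 ] turn [ 0.0009 -0.0006  0.0002] | [0.6402 0.2933 0.134 ] t 14.2 q7 -0.95 grip 0.0599 20.0 F [ 0.2 -0.2 -0.9]
```

```bash
python3 -m pendant '[[[0,-0.001,0.0015],[0,0,0],0],[[0,0,0],[0,0,0],0],[[0,0,0],[0,0,0],0.85],[[0,0,0],[0,0,0],0.95],[[0,0,0],[0,0,0],0.95],[[0,0,-0.01],[0,0,0],1],[[0,0,-0.03],[0,0,0],1],[[0,0,-0.04],[0,0,0],1],[[0,0,0],[0,0,0],1]]'>/dev/null; python3 -c "
from h import *
go(.6407,-.0067,.17,0,8)"
```

```text
N 8 shift [-0.0375  0.0043  0.0057] turn [ 0.0007 -0.0005 -0.0251] | [0.6404 0.2945 0.2165] t 15.32 q7 -0.92 grip 0.088 0.0 F [ 1.3 -0.8 -0.4]
```

```bash
python3 -c "
from h import *
go(.6407,-.0067,.17,-30,8)"
```

```text
N 8 shift [-0.0356  0.0127  0.0058] turn [ 0.0006 -0.0007  0.0404] | [0.6404 0.2945 0.2165] t 15.32 q7 -0.92 grip 0.088 0.0 F [ 1.3 -0.8 -0.4]
```

```bash
python3 -m pendant '[[[-0.0356,0.0127,0.0058],[0,0,0.0404],1],[[-0.0356,0.0127,0.0058],[0,0,0.0404],1],[[-0.0356,0.0127,0.0058],[0,0,0.0404],1],[[-0.0356,0.0127,0.0058],[0,0,0.0404],1],[[-0.0356,0.0127,0.0058],[0,0,0.0404],1],[[-0.0356,0.0127,0.0058],[0,0,0.0404],1],[[-0.0356,0.0127,0.0058],[0,0,0.0404],1],[[-0.0356,0.0127,0.0058],[0,0,0.0404],1],[[0,0,0],[0,0,0],1],[[0,0,0],[0,0,0],1]]'>/dev/null; python3 -c "
from h import *
go(.6407,-.0067,.085,-30,4)
im,D=bot.get_image('scene');face('scene','cardpack_center',.068,D)
im,D=bot.get_image('top');face('top','cardpack_center',.068,D);cv2.imwrite('pics/top1.png',im)"
```

```text
N 4 shift [0.0003 0.0003 0.0201] turn [-0.0001 -0.0001  0.0001] | [ 0.6392 -0.007   0.1654] t 16.57 q7 -0.79 grip 0.0876 0.0 F [-0.2  0.9 -0.2]
scene cardpack_center 0.59 [406. 156.  24.  30.] c [0.662  0.2957] mean [0.6551 0.3031 0.0681] size [0.099 0.046] longyaw -74.6
scene cardpack_center few [288.0, 110.8, 19.3, 16.2] 0.58 0.008386576415262501
top cardpack_center 0.93 [171. 154.  38.  30.] c [0.6387 0.2937] mean [0.6383 0.2931 0.0671] size [0.091 0.06 ] longyaw 78.8
top cardpack_center few [147.9, 286.5, 29.0, 43.3] 0.62 0.018932206322275866
```

View pics/top1.png

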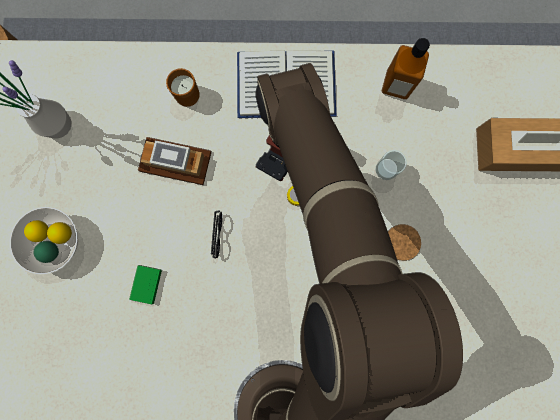

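The picture shows the cards centred on the box on the board (172,157), aligned, measured at (.639,.2937); the gripper is over the tin (275,155). Grasp the tin.

```bash
python3 -m pendant '[[[0.001,0.001,0.03],[0,0,0],1],[[0,0,0.03],[0,0,0],1],[[0,0,0.014],[0,0,0],1],[[0,0,0.006],[0,0,0],1],[[0,0,0],[0,0,0],1],[[0,0,0],[0,0,0],0],[[0,0,0],[0,0,0],0],[[0,0,0],[0,0,0],0],[[0,0,0],[0,0,0],0],[[0,0,0],[0,0,0],0],[[0,0,0],[0,0,0],0],[[0,0,0],[0,0,0],0]]' 15;  python3 -m pendant '[[[0,0,-0.02],[0,0,0],0],[[0,0,-0.05],[0,0,0],0],[[0,0,-0.05],[0,0,0],0],[[0,0,-0.02],[0,0,0],0],[[0,0,0],[0,0,0],0]]'; python3 -c "
from h import *
go(.639,.2937,.22,-15,9)"
```

```text
clock: 18.27
ee_pos: [0.6407, -0.0074, 0.0857]
eef_rot: [[0.5, 0.866, 0.0], [0.866, -0.5, -0.0], [0.0, 0.0, -1.0]]
contact_force: [-0.2, -0.8, 3.6]
grip_width: 0.0522
grip_force: 15.0
clock: 18.9
ee_pos: [0.641, -0.0074, 0.2269]
eef_rot: [[0.5, 0.866, 0.003], [0.866, -0.5, -0.0], [0.001, 0.002, -1.0]]
contact_force: [-0.2, -0.3, -2.0]
grip_width: 0.0517
grip_force: 15.0
N 9 shift [ 0.0307 -0.0135  0.0008] turn [ 0.0003 -0.0001 -0.0291] | [ 0.641  -0.0074  0.2269] t 18.9 q7 -0.76 grip 0.0517 15.0 F [-0.2 -0.3 -2. ]
```

```bash
python3 -m pendant '[[[0.0307,-0.0135,0],[0,0,-0.0291],0],[[0.0307,-0.0135,0],[0,0,-0.0291],0],[[0.0307,-0.0135,0],[0,0,-0.0291],0],[[0.0307,-0.0135,0],[0,0,-0.0291],0],[[0.0307,-0.0135,0],[0,0,-0.0291],0],[[0.0307,-0.0135,0],[0,0,-0.0291],0],[[0.0307,-0.0135,0],[0,0,-0.0291],0],[[0.0307,-0.0135,0],[0,0,-0.0291],0],[[0.0307,-0.0135,0],[0,0,-0.0291],0],[[0,0,0],[0,0,0],0],[[0,0,0],[0,0,0],0],[[0,0,0],[0,0,0],0]]' >/dev/null; python3 -c "
from h import *
go(.639,.2937,.154,-15,4)"
```

```text
N 4 shift [ 0.0005 -0.0001  0.0176] turn [-0.0001  0.0004 -0.0005] | [0.6388 0.2917 0.2245] t 20.4 q7 -0.98 grip 0.0515 15.0 F [ 0.   0.5 -1.3]
```

```bash
python3 -m pendant '[[[0.001,0,0.03],[0,0,0],0],[[0.001,0,0.022],[0,0,0],0],[[0,0,0.012],[0,0,0],0],[[0,0,0.005],[0,0,0],0],[[0,0,0.001],[0,0,0],0],[[0,0,0],[0,0,0],0],[[0,0,0],[0,0,0],0]]'; python3 -c "
from h import *
go(.639,.2937,.154,-15,1)"
```

```text
clock: 21.28
ee_pos: [0.6392, 0.2958, 0.1562]
eef_rot: [[0.259, 0.966, 0.001], [0.966, -0.259, 0.0], [0.001, 0.001, -1.0]]
contact_force: [0.2, -0.4, -0.8]
grip_width: 0.0518
grip_force: 15.0
N 1 shift [-0.0021  0.0003  0.0022] turn [ 0.0009 -0.0007  0.0002] | [0.6392 0.2958 0.1562] t 21.27 q7 -1.0 grip 0.0518 15.0 F [ 0.2 -0.4 -0.8]
```

```bash
python3 -m pendant '[[[-0.002,0,0.001],[0,0,0],0],[[0,0,0.0012],[0,0,0],0],[[0,0,0],[0,0,0],0],[[0,0,0],[0,0,0],0.8],[[0,0,0],[0,0,0],0.95],[[0,0,0],[0,0,0],0.95],[[0,0,-0.01],[0,0,0],1],[[0,0,-0.03],[0,0,0],1],[[0,0,-0.04],[0,0,0],1],[[0,0,0],[0,0,0],1]]'; python3 -c "
from h import *
for a in (-60,-24,0,30):go(.6215,-.2757,.21,a,12)"
```

```text
clock: 22.52
ee_pos: [0.6398, 0.2948, 0.238]
eef_rot: [[0.259, 0.966, 0.006], [0.966, -0.259, 0.003], [0.005, 0.005, -1.0]]
contact_force: [-0.4, 1.1, 0.0]
grip_width: 0.0877
grip_force: 0.0
N 12 shift [-0.0406  0.0271  0.0023] turn [ 0.0002 -0.0006  0.0655] | [0.6398 0.2948 0.238 ] t 22.52 q7 -0.97 grip 0.0877 0.0 F [-0.4  1.1  0. ]
N 12 shift [-0.0455  0.0141  0.0022] turn [ 0.0004 -0.0004  0.0131] | [0.6398 0.2948 0.238 ] t 22.52 q7 -0.97 grip 0.0877 0.0 F [-0.4  1.1  0. ]
N 12 shift [-0.0474  0.0052  0.0022] turn [ 0.0005 -0.0003 -0.0218] | [0.6398 0.2948 0.238 ] t 22.52 q7 -0.97 grip 0.0877 0.0 F [-0.4  1.1  0. ]
N 12 shift [-0.0484 -0.0064  0.0022] turn [ 0.0006 -0.0002 -0.0654] | [0.6398 0.2948 0.238 ] t 22.52 q7 -0.97 grip 0.0877 0.0 F [-0.4  1.1  0. ]
```

```bash
python3 -m pendant '[[[-0.0455,0.0141,0.0022],[0,0,0.0131],1],[[-0.0455,0.0141,0.0022],[0,0,0.0131],1],[[-0.0455,0.0141,0.0022],[0,0,0.0131],1],[[-0.0455,0.0141,0.0022],[0,0,0.0131],1],[[-0.0455,0.0141,0.0022],[0,0,0.0131],1],[[-0.0455,0.0141,0.0022],[0,0,0.0131],1],[[-0.0455,0.0141,0.0022],[0,0,0.0131],1],[[-0.0455,0.0141,0.0022],[0,0,0.0131],1],[[-0.0455,0.0141,0.0022],[0,0,0.0131],1],[[-0.0455,0.0141,0.0022],[0,0,0.0131],1],[[-0.0455,0.0141,0.0022],[0,0,0.0131],1],[[-0.0455,0.0141,0.0022],[0,0,0.0131],1]]'>/dev/null; python3 -m pendant '[[[0,0,0],[0,0,0],1],[[0,0,0],[0,0,0],1]]' >/dev/null; python3 -c "
from h import *
go(.6215,-.2757,.103,-24,4)
im,D=bot.get_image('top');face('top','tin_center',.098,D);face('top','cardpack_center',.068,D);cv2.imwrite('pics/top2.png',im)"
```

```text
N 4 shift [0.0003 0.0004 0.0259] turn [-0.0002 -0.0002  0.    ] | [ 0.6194 -0.2763  0.2065] t 24.27 q7 -0.25 grip 0.0876 0.0 F [ 0.5 -0.1  1.1]
top tin_center few [297.9, 195.4, 17.1, 22.4] 0.87 0.028755411355047212
top tin_center 0.57 [166. 154.  24.  20.] c [0.6378 0.2935] mean [0.6375 0.2934 0.0971] size [0.051 0.049] longyaw 45.7
top cardpack_center 0.68 [170. 155.  38.  35.] c [0.6384 0.2928] mean [0.6344 0.2831 0.0669] size [0.09 0.06] longyaw 78.5
top cardpack_center few [145.2, 283.7, 30.0, 37.4] 0.64 0.019268871638032658
```

View pics/top2.png

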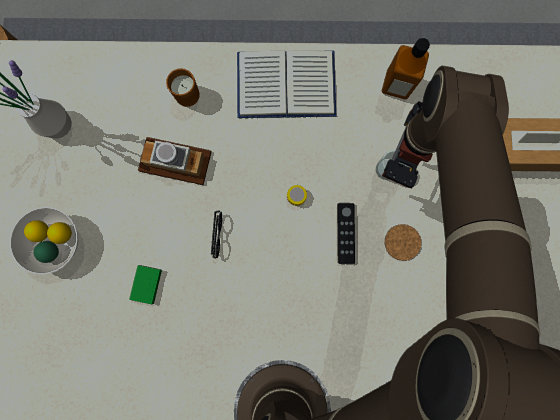

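The stack is right: tin on the cards' middle (168,153), everything in line; gripper over the tumbler (385,167).

```bash
python3 -m pendant '[[[0.001,0.001,0.035],[0,0,0],1],[[0,0.001,0.035],[0,0,0],1],[[0,0,0.022],[0,0,0],1],[[0,0,0.01],[0,0,0],1],[[0,0,0],[0,0,0],1],[[0,0,0],[0,0,0],0],[[0,0,0],[0,0,0],0],[[0,0,0],[0,0,0],0],[[0,0,0],[0,0,0],0],[[0,0,0],[0,0,0],0],[[0,0,0],[0,0,0],0],[[0,0,0],[0,0,0],0]]' 20;  python3 -m pendant '[[[0,0,-0.02],[0,0,0],0],[[0,0,-0.04],[0,0,0],0],[[0,0,-0.04],[0,0,0],0],[[0,0,0],[0,0,0],0]]'; python3 -c "
from h import *
go(.4246,-.3139,.2,-36,7)"
```

```text
clock: 25.92
ee_pos: [0.6221, -0.2773, 0.1056]
eef_rot: [[0.407, 0.913, 0.001], [0.913, -0.407, -0.001], [-0.0, 0.001, -1.0]]
contact_force: [-0.7, 0.0, 5.1]
grip_width: 0.0619
grip_force: 20.0
clock: 26.42
ee_pos: [0.6233, -0.2774, 0.2094]
eef_rot: [[0.407, 0.913, 0.006], [0.914, -0.407, -0.002], [0.0, 0.006, -1.0]]
contact_force: [-0.1, -0.2, -1.8]
grip_width: 0.0621
grip_force: 20.0
N 7 shift [-0.0184 -0.0223  0.0013] turn [ 0.0009 -0.0001  0.0299] | [ 0.6233 -0.2774  0.2094] t 26.43 q7 -0.25 grip 0.0621 20.0 F [-0.1 -0.2 -1.8]
```

```bash
python3 -m pendant '[[[-0.0184,-0.0223,0],[0,0,0.0299],0],[[-0.0184,-0.0223,0],[0,0,0.0299],0],[[-0.0184,-0.0223,0],[0,0,0.0299],0],[[-0.0184,-0.0223,0],[0,0,0.0299],0],[[-0.0184,-0.0223,0],[0,0,0.0299],0],[[-0.0184,-0.0223,0],[0,0,0.0299],0],[[-0.0184,-0.0223,0],[0,0,0.0299],0],[[0,0,0],[0,0,0],0],[[0,0,0],[0,0,0],0],[[0,0,0],[0,0,0],0]]' >/dev/null; python3 -c "
from h import *
go(.4246,-.3139,.1145,-36,1)"
```

```text
N 1 shift [-0.0003  0.0011  0.0902] turn [ 0.     -0.0005  0.0015] | [ 0.4239 -0.313   0.2047] t 27.68 q7 -0.22 grip 0.0625 20.0 F [-0.1  0.1 -1.9]
```

```bash
python3 -m pendant '[[[0,0.001,0.03],[0,0,0],0],[[0,0,0.03],[0,0,0],0],[[0,0,0.015],[0,0,0],0],[[0,0,0.008],[0,0,0],0],[[0,0,0.004],[0,0,0],0],[[0,0,0.002],[0,0,0],0],[[0,0,0],[0,0,0],0],[[0,0,0],[0,0,0],0]]'; python3 -c "
from h import *
go(.4246,-.3139,.1140,-36,1)"
```

```text
clock: 28.68
ee_pos: [0.424, -0.3142, 0.1163]
eef_rot: [[0.588, 0.809, 0.001], [0.809, -0.588, -0.001], [-0.0, 0.001, -1.0]]
contact_force: [-0.3, -0.5, -1.7]
grip_width: 0.0621
grip_force: 20.0
N 1 shift [0.0006 0.0003 0.0023] turn [ 0.0008  0.0001 -0.    ] | [ 0.424  -0.3142  0.1163] t 28.68 q7 -0.28 grip 0.0621 20.0 F [-0.3 -0.5 -1.7]
```

```bash
python3 -m pendant '[[[0,0,0.0012],[0,0,0],0],[[0,0,0.0012],[0,0,0],0],[[0,0,0.0006],[0,0,0],0],[[0,0,0],[0,0,0],0]]'; python3 -m pendant '[[[0,0,0],[0,0,0],0.85],[[0,0,0],[0,0,0],1],[[0,0,0],[0,0,0],1],[[0,0,0],[0,0,0],1],[[0,0,-0.01],[0,0,0],1],[[0,0,-0.03],[0,0,0],1],[[0,0,-0.04],[0,0,0],1],[[0,0,-0.05],[0,0,0],1],[[0,-0.05,-0.05],[0,0,0],1],[[0,-0.05,-0.04],[0,0,0],1],[[0,0,0],[0,0,0],1],[[0,0,0],[0,0,0],1]]'; python3 - <<'E'
from h import *
for n in("top","scene"):
    im,D=bot.get_image(n); cv2.imwrite(f"pics/{n}3.png",im)
    face(n,'tumbler_center',.092,D);face(n,'tin_center',.098,D);face(n,'remote',.018,D)
E
```

```text
clock: 29.18
ee_pos: [0.4239, -0.3141, 0.1135]
eef_rot: [[0.588, 0.809, 0.0], [0.809, -0.588, -0.0], [-0.0, 0.0, -1.0]]
contact_force: [-2.2, 1.9, 7.4]
grip_width: 0.0621
grip_force: 20.0
clock: 30.68
ee_pos: [0.3487, -0.2596, 0.3265]
eef_rot: [[0.588, 0.809, 0.001], [0.809, -0.588, -0.001], [-0.0, 0.002, -1.0]]
contact_force: [0.2, 0.0, 0.7]
grip_width: 0.0876
grip_force: 0.0
top tumbler_center 0.7 [410. 243.  34.  26.] c [ 0.4249 -0.312 ] mean [ 0.4264 -0.3106  0.0899] size [0.06  0.059] longyaw -89.8
top tin_center few [297.6, 195.1, 23.1, 23.9] 0.73 0.028342753434826867
top tin_center 0.67 [167. 154.  21.  19.] c [0.6378 0.2933] mean [0.6373 0.2936 0.0972] size [0.05 0.05] longyaw 1.4
top remote 0.6 [346. 232.  17.  64.] c [ 0.4474 -0.1636] mean [ 0.4467 -0.1629  0.0166] size [0.158 0.043] longyaw -0.7
scene tumbler_center 0.68 [189. 319.  38.  34.] c [ 0.4242 -0.3132] mean [ 0.4257 -0.3141  0.0907] size [0.061 0.06 ] longyaw 51.6
scene tin_center few [304.6, 248.0, 19.1, 24.7] 0.88 0.029247840449856347
scene tin_center 0.7 [400. 150.  21.  25.] c [0.6379 0.2931] mean [0.638  0.2921 0.0981] size [0.052 0.05 ] longyaw -34.9
scene remote 0.6 [243. 275.  60.  49.] c [ 0.4485 -0.1637] mean [ 0.4511 -0.1656  0.0177] size [0.159 0.045] longyaw -0.5
```

View pics/scene3.png

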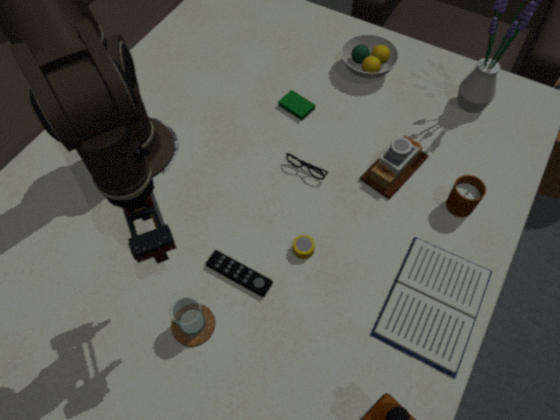

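The tumbler stands in the middle of the coaster (190,322), the stack is intact on the board (395,165), the remote measures where it was and the spectacles look unmoved, and the gripper is clear.

```bash
python3 -c "
from rig import bot
print(bot.job_done())"
```

```text
the job is handed in; nothing more can be done
None
```

I've handed in the job: the box, cards and tin are stacked on the board, each measured within about 2 mm of centre, and the tumbler is upright within about 2 mm of the coaster's centre. It took about 31 s of the 106 s; the remote measured unmoved and the spectacles looked unmoved in the last picture, but no verdict came back.

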